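# Shut the filled pill organizer and tilt it out of the half-covered caddy

## Task

The long pill organizer lies in the wooden bedside caddy, its back half under the caddy's fixed cover, and has just been filled. While it still lies there, press its open lid fully shut so that no pills can spill; then draw it out through the caddy's narrow opening, open end first and tilted, because it is longer than the opening. Finish while still holding it in the gripper, level and lid up, lifted at least 5 cm above the caddy's top and touching nothing else; do not disturb the tumbler, the reading stand, the pillbox keychain or the hair clip.

Things in the scene. Friction and masses are not known exactly. Their poses are not given: they have to be found in the camera images.
- organizer: Pill organizer: loose white strip with blue lids, 200 (x) x 36 (y) x 24 high (20 body, 4 lid), 0.1-0.2 kg. Origin: centre of its underside. The +x half is permanently lidded and lies under the caddy's cover; the -x half has open pill cells and the hinged lid. Axes parallel to the caddy's within 0.06 rad. Grip it across its sides (along y) near x = -45, fingertips near its underside.
- front_end (a point): middle of the lower edge of the organizer's -x end (x = -100, z = 0 in its frame), the end in the open half of the caddy
- back_end (a point): middle of the lower edge of the organizer's +x end (x = +100, z = 0), the end under the cover
- lid (a joint): Hinge of the open lid, rad: 0 = shut flat; starts at 1.5 to 1.8 (standing up). Plate 96 x 33 x 4; the hinge runs along the organizer's x from -98 to -2 at y = +16.5, z = 22; shut, it reaches to y = -16.5. Light friction (8 mN m) keeps it at any angle; sweep it well over from its +y side towards -y while sinking, then press it flat (straight down on the edge of a steep lid jams).
- lid_edge (a point): middle of the lid's free long edge, 33 mm from the hinge
- caddy: Pale wooden box, fixed, 242 (x) x 176 (y) outside, origin: centre of its underside. Walls 8 thick, floor top at z = 6, inside 226 x 160. Front (-x) and side walls reach z = 60. A fixed cover (underside z = 74, top 82, closed at sides and back) lies over the back from x = +13 on, leaving an opening 126 x 160 from x = -113 to +13.
- cover_edge (a point): middle of the lower front edge of the caddy's cover (caddy frame x = 13, y = 0, z = 74)
- front_rim (a point): middle of the top of the caddy's front wall (x = -117, y = 0, z = 60)
- tumbler: bystander: glass tumbler, 70 across, 100 high, origin under its centre, standing on a round bamboo coaster 96 across and 6 high
- stand: bystander: folding aluminium reading stand, base 150 x 200, about 170 high, origin under its base
- keychain: bystander: small pillbox keychain 45 x 28 x 14 with a ring, origin under its centre
- hair_clip: bystander: silver metal hair clip 65 x 12 x 8, origin under its centre
Mind the look-alikes: they are no part of the job. Of the things that look like the organizer, the middle-sized one is meant.

How it is judged:
By the outcome, as a careful person would: the job done as asked, in the order asked, and still so for the second after the job is handed in, while the arm keeps its last pose, push and grip.
It also fails if it takes over 53 s, if anything falls off the work surface, if the arm or the gripper's body presses on something with over 40 N, if the wrist force passes 120 N, or if a joint passes its speed limit or range.

## Robot

A 6-joint arm with a two-finger parallel gripper is mounted at the origin on the work surface. World frame = base frame: x ahead of the robot, y to its left, z up, the work surface at z = 0. Lengths are in mm, angles in degrees, forces in N, time in s.
With the tool pointing down it reaches from about 350 to 850 mm from the base axis. Payload 8.1 kg.
Tool frame: the origin (TCP) lies midway between the tips of the shut fingers; the grasp point (between the pads) lies 19 mm behind it (r.grip_point_offset is the distance from the TCP to the grasp point, in mm); z points along the fingers, y is the line along which they close (so a half turn about z gives the same grasp; the last joint's range is limited). The gripper opens to 85 mm and grips with 20 to 120 N. Pads are 22 mm wide; open, the fingers measure 114 mm over their backs; the gripper's body (76 mm by 85 mm) begins 54 mm behind the grasp point. The pads swing forward as they close: fully open they stand 13 mm farther back than shut.
Start: joints at [60.539, 7.471, 85.268, -0, 87.261, -4.893], TCP at [249.448, 545.693, 196.392] pointing down, gripper open.
Joint ranges: [-169.43, 169.43], [-51.17, 129.36], [1.28, 143.12], [-76.62, 256.62], [0, 156.53], [-152.29, 152.29]. Speed limits (degrees/s): [136.94, 136.94, 159.86, 180, 180, 180].

## Interface

Orientations are given as [roll, pitch, yaw] about the fixed x, y, z axes, in that order (R = Rz(yaw) Ry(pitch) Rx(roll)).
In Python, from bench import r gives the robot as it stands.
- The arm moves only by the shell command python3 -m inch 'ROWS' [FORCE]. ROWS is JSON, one flat list of numbers, 7 for each row, row after row: the shift along the world's x, y, z in m, then the turn, a rotation vector about the world's x, y, z in degrees, then the closure in counts, from 0 (fully open) to 255 (shut). A call has 1 to 10 rows; each row shifts and turns the commanded pose from where the row before left it; what a row does not reach is not made up. A row lasts 1/10 s, in which the tool goes at most 50 mm and 8.59 degrees, less where a joint would pass 70% of its speed; a pose out of reach is approached as far as the arm can. A call with a gripper value outside its range is refused whole. The fingers move at their own pace and stop on an object; FORCE is the grip in N (left out, the last holds). Time passes only in rows, so rows that do not move let the fingers close. It gives the time, the measured TCP pose, the force and the opening at its end, in the units of the state.
- r.sense(): the state, without advancing time (a new reading comes with each control period).
- r.snapshot(name): name is "side" or "top"; returns (picture, depth): 384x512x3 uint8, red, green, blue; 384x512 float32, mm along the optical axis (not along the pixel's ray), 0 where there is no reading.
- r.get_calibration(name): a dict with "fovy" (degrees; the focal length in pixels is half the picture's height over the tangent of half this angle, whatever the lens; pixels are square), "cx", "cy" (the principal point, pixels), "position" and "rotation" of the camera in the world. Camera axes: x right, y up, looking along -z (the intrinsics and any distortion apply to the point x, -y, -z); pixel columns grow to the right and rows downward; lengths in mm; the calibration is good to about 2 mm. A picture is of the moment at which its call begins. get_calibration takes no time and is no camera call.
- r.hand_in(): hands the job in, once; it reports no verdict.
The state is a dict: "time": time; "joint_pos": joint angles; "qd": joint speeds; "joint_efforts": joint torques, N m; "tool_pos": TCP position; "tcp_rot": TCP orientation; "ft_force": force on the tool from outside, world axes, zero at the start; "wrist_torque": the same for the moment, N m; "finger_gap": finger opening in mm.
Only numpy, scipy, OpenCV 4.12 (cv2) and the standard library are available. Lean on these libraries where they do the work, as an engineer would, in place of code of your own. Each camera call takes 0.05 s, during which the arm holds its last target. There are 200 camera calls.

## Working session

There is one attempt and no reset: what is moved stays moved. The work goes in short steps, Python scripts to look and compute and a shell command to move; the robot and the scene stay as the last step left them, time stands still between calls to the robot, and variables do not carry over. Pictures are saved under pics/ and viewed, on a budget of 10 in all, crops included, one or two more only if the job needs it, and the job is handed in when it is done.

```bash
ls; mkdir -p pics
cat > h.py <<'E'
import numpy as np, cv2
from bench import r
def cal(n):
    c=r.get_calibration(n); f=192/np.tan(np.radians(c["fovy"])/2)
    return c,f,np.array(c["rotation"],float).reshape(3,3) if np.size(c["rotation"])==9 else c["rotation"],np.array(c["position"],float)
def pts(n,depth):
    c,f,R,p=cal(n); v,u=np.mgrid[0:384,0:512]
    P=np.dstack([(u-c["cx"])/f*depth,-(v-c["cy"])/f*depth,-depth])
    return P@R.T+p
def snap(n,tag):
    im,d=r.snapshot(n); cv2.imwrite(f"pics/{tag}.png",im[:,:,::-1]); np.savez(f"pics/{tag}.npz",im=im,d=d); return im,d
E
python3 - <<'E'
from h import *
for n in("side","top"):
    print(r.get_calibration(n)); 
a,_=snap("side","s0");b,_=snap("top","t0")
print(r.sense()["time"])
E
```

```text
pics
{'fovy': 48.88964725961909, 'cx': 252.21210993726038, 'cy': 184.5616572736012, 'position': array([ 246.86648007, -759.51061852,  905.66876616]), 'rotation': array([ 44.56474481,   0.29036423, -15.48192097])}
{'fovy': 44.36830546087143, 'cx': 250.06279324524564, 'cy': 196.0280371645967, 'position': array([ 261.18447036,   24.40591792, 1633.31868782]), 'rotation': array([  7.10177227,  -0.50813687, -89.44895114])}
0.1
```

```bash
sed -i 's/^def cal.*/from scipy.spatial.transform import Rotation as Ro\ndef cal(n):/; s/return c,f,np.*/return c,f,Ro.from_euler("xyz",c["rotation"],degrees=True).as_matrix(),np.array(c["position"],float)/' h.py
python3 - <<'E'
from h import *
for n,t in(("side","s0"),("top","t0")):
    z=np.load(f"pics/{t}.npz");P=pts(n,z["d"])
    for uv in[(256,192),(150,192),(350,192),(256,300),(256,100),(20,370),(490,370)]: print(n,uv,P[uv[1],uv[0]].round(0),z["d"][uv[1],uv[0]],z["im"][uv[1],uv[0]])
E
```

```text
side (256, 192) [484.  70.  -2.] 1251.7178 [150  99  70]
side (150, 192) [181. 155.  -1.] 1253.6797 [157 102  72]
side (350, 192) [751.  -5.  -2.] 1250.1877 [152  99  70]
side (256, 300) [ 387. -272.    1.] 1000.66223 [160 103  73]
side (256, 100) [592. 454.  51.] 1494.7026 [175 170 158]
side (20, 370) [-137. -293.   -2.] 891.78314 [158 102  72]
side (490, 370) [ 816. -559.   -3.] 887.4694 [155 101  71]
top (256, 192) [469.  -7.  80.] 1567.1902 [250 210 122]
top (150, 192) [475. 361.   2.] 1642.6757 [133  80  47]
top (350, 192) [ 483. -339.   -4.] 1655.3877 [133  81  45]
top (256, 300) [108. -12.  -4.] 1605.8268 [148 116  95]
top (256, 100) [812.  -6.   0.] 1688.9678 [139  83  48]
top (20, 370) [-306. 1117. -753.] 2289.781 [229 163  85]
top (490, 370) [ 261.   24. 1633.] 0.0 [200 138  73]
```

View pics/t0.png

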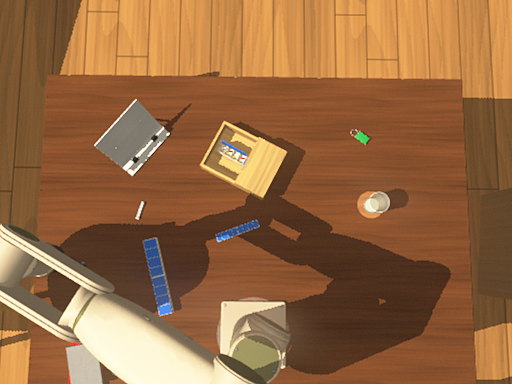

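View pics/s0.png

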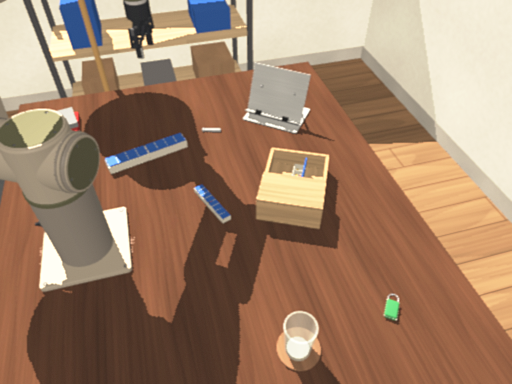

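Candidates (top view): long strip (158,277), short strip (238,231), strip in the caddy (235,152). The middle-sized one, half under the cover, is the one in the caddy. I'll check sizes and view a close crop.

Run:
```python
from h import *
T=np.load("pics/t0.npz");S=np.load("pics/s0.npz");Pt=pts("top",T["d"]);Ps=pts("side",S["d"])
for n,im,P,b in(("top",T["im"],Pt,None),("side",S["im"],Ps,None)):
    hsv=cv2.cvtColor(im,cv2.COLOR_RGB2HSV)
    m=((hsv[...,0]>100)&(hsv[...,0]<130)&(hsv[...,1]>110)&(hsv[...,2]>60)).astype(np.uint8)
    k,l,st,ce=cv2.connectedComponentsWithStats(m)
    for i in range(1,k):
        if st[i,4]>15:
            q=P[l==i]; (c,s,a)=cv2.minAreaRect(q[:,:2].astype(np.float32)); print(n,st[i],np.round(c),np.round(s),round(a,1),"z",np.percentile(q[:,2],[5,50,95]).round())
# cover & rims
for n,P in(("top",Pt),("side",Ps)):
    near=(abs(P[...,0]-590)<170)&(abs(P[...,1]-50)<170)
    for lo,hi in((76,92),(50,70)):
        mm=near&(P[...,2]>lo)&(P[...,2]<hi); q=P[mm]
        rc=cv2.minAreaRect(q[:,:2].astype(np.float32)); print(n,lo,len(q),rc,np.median(q[:,2]))
cr=lambda im,x,y,w,h,s:cv2.resize(im[y:y+h,x:x+w],None,fx=s,fy=s,interpolation=cv2.INTER_CUBIC)
a=cr(T["im"],190,110,110,100,4);b=cr(S["im"],245,135,100,100,4)
cv2.imwrite("pics/c1.png",np.hstack([a,b])[:,:,::-1][:, :, :])
```

```text
top [222 140  24  15  55] [631.  72.] [102.  16.] 59.7 z [39. 56. 67.]
top [238 220  20  13 120] [359.  20.] [25. 71.] 20.5 z [11. 17. 23.]
top [216 228  21  13 128] [332.  91.] [26. 71.] 24.3 z [10. 18. 23.]
top [144 239  19  38 377] [282. 199.] [121. 329.] 13.3 z [24. 30. 36.]
top [152 276  15  20 178] [156. 314.] [58. 39.] 13.2 z [24. 30. 37.]
top [157 295  15  20 188] [ 94. 296.] [57. 39.] 15.0 z [25. 30. 37.]
side [ 60   0  30  49 866] [ 61. 454.] [  90. 2454.] 7.4 z [-187.  -67.   15.]
side [ 85   0  17  46 333] [116. 494.] [  42. 2520.] 5.0 z [-180.  -75.   15.]
side [ 188    0   42   33 1154] [511. 510.] [2584.  224.] 83.2 z [-193. -115.  -84.]
side [146 133  39  19 287] [ 220. -191.] [1132.  124.] 86.4 z [27. 29. 33.]
side [116 146  31  17 224] [143. 309.] [87. 46.] 13.6 z [26. 30. 33.]
side [107 155  11  11  70] [ 78. 313.] [23. 87.] 11.3 z [11. 30. 32.]
side [302 158   5  18  27] [637.  87.] [100.   6.] 63.5 z [55. 59. 61.]
side [196 185   8   5  25] [324. 120.] [21. 13.] 16.0 z [14. 17. 20.]
side [199 188  19  17 109] [ 307. -326.] [875.  47.] 85.2 z [14. 17. 20.]
side [213 204  17  14 110] [ 318. -363.] [805.  42.] 82.8 z [14. 17. 20.]
top 76 1583 ((553.565673828125, -22.996826171875), (108.17007446289062, 176.99606323242188), 62.81577682495117) 81.92564450719169
top 50 412 ((583.957763671875, 37.0582275390625), (243.30035400390625, 177.9087677001953), 62.75517654418945) 58.838728383566604
side 76 1929 ((557.6350708007812, -21.68860626220703), (113.3880844116211, 176.33822631835938), 62.57036209106445) 80.9503854177733
side 50 705 ((588.3797607421875, 37.04571533203125), (247.5110626220703, 175.76016235351562), 62.968040466308594) 58.291961742713966
```

View pics/c1.png

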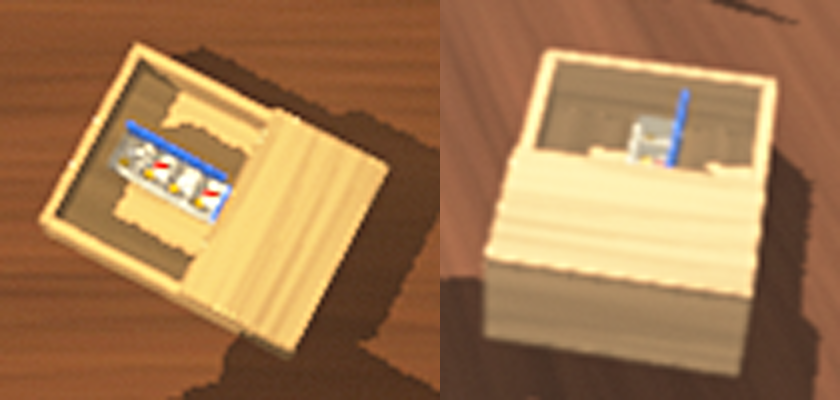

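View 3 shows: the strip in the caddy has open pill cells, with its blue lid standing on the far (+y) side, about (232,147) in the top view. The cover is at the lower right, about (262,170). The loose strips read about 250 and 150 mm long, so the one in the caddy is the middle-sized one. Next I'll measure more precisely.

```bash
cat >> h.py <<'E'
YAW=np.radians(-117.2); CO=np.array([586.,37.,0])
EX=np.array([np.cos(YAW),np.sin(YAW),0]); EY=np.array([-EX[1],EX[0],0]); B=np.stack([EX,EY,[0,0,1]])
loc=lambda P:(P-CO)@B.T
wor=lambda p:np.asarray(p,float)@B+CO
E
python3 - <<'E'
from h import *
D={}
for n in("top","side"):
    fr=[r.snapshot(n) for _ in range(4)]
    im=np.mean([f[0] for f in fr],0).astype(np.uint8); d=np.median([f[1] for f in fr],0); D[n]=(im,loc(pts(n,d)))
    P=D[n][1]; hsv=cv2.cvtColor(im,cv2.COLOR_RGB2HSV)
    # caddy check in own frame
    for lo,hi in((76,92),(52,68)):
        m=(P[...,2]>lo)&(P[...,2]<hi)&(abs(P[...,0])<150)&(abs(P[...,1])<110); q=P[m]
        print(n,lo,cv2.minAreaRect(q[:,:2].astype(np.float32)),np.median(q[:,2]).round(1),np.percentile(q[:,:2],[1,99],axis=0).round().tolist())
    m=(hsv[...,0]>100)&(hsv[...,0]<130)&(hsv[...,1]>110)&(hsv[...,2]>60)&(abs(P[...,0])<113)&(abs(P[...,1])<80)&(P[...,2]>15)
    print("blue");q=P[m];q=q[np.argsort(q[:,0])];print(q.round().astype(int).tolist())
    m=(abs(P[...,0]+50)<62)&(abs(P[...,1])<75)&(P[...,2]>14)&(P[...,2]<40)&(hsv[...,1]<60)&(hsv[...,2]>100)
    q=P[m];print("white",len(q),cv2.minAreaRect(q[:,:2].astype(np.float32)),np.percentile(q,[2,50,98],axis=0).round(1).tolist())
    # floor
    m=(abs(P[...,0]+50)<50)&(abs(P[...,1])<70)&(P[...,2]<13); print("floor",m.sum(),np.median(P[m][:,2]))
    # stand
    m=(P[...,2]>10)&(P[...,0]<-130)&(P[...,0]>-450)&(abs(P[...,1])<200); q=P[m]
    print("stand",len(q),q.min(0).round(),q.max(0).round(), "z>60 xmax",q[q[:,2]>60][:,0].max())
print({k:np.round(v,1) for k,v in r.sense().items()})
E
```

```text
top 76 ((68.24652862548828, -1.7430267333984375), (108.0473403930664, 176.1751708984375), 0.010569002479314804) 81.5 [[15.0, -89.0], [121.0, 84.0]]
top 52 ((1.33197021484375, -1.6738815307617188), (242.18310546875, 176.656982421875), 0.06778334081172943) 58.9 [[-119.0, -90.0], [122.0, 86.0]]
blue
[[-93, 19, 45], [-93, 20, 57], [-89, 22, 59], [-88, 19, 56], [-85, 19, 48], [-85, 20, 59], [-82, 22, 59], [-81, 19, 40], [-80, 19, 58], [-77, 20, 59], [-77, 19, 49], [-74, 22, 59], [-72, 19, 59], [-69, 18, 53], [-68, 19, 65], [-66, 22, 60], [-65, 18, 47], [-65, 19, 59], [-62, 21, 56], [-60, 17, 59], [-57, 18, 45], [-57, 19, 61], [-54, 20, 59], [-53, 18, 57], [-49, 18, 63], [-49, 17, 52], [-46, 20, 60], [-45, 18, 57], [-42, 19, 58], [-40, 17, 56], [-39, 21, 58], [-37, 17, 62], [-34, 18, 63], [-33, 17, 55], [-31, 20, 62], [-29, 18, 60], [-29, 17, 47], [-26, 19, 58], [-25, 17, 55], [-22, 18, 60], [-22, 17, 46], [-19, 20, 57], [-18, 17, 40], [-17, 16, 59], [-14, 18, 59], [-13, 17, 49], [-11, 19, 62], [-10, 17, 55], [-7, 18, 58], [-5, 16, 52], [-3, 20, 58], [-1, 16, 63], [5, -5, 30], [7, 8, 31]]

[... 963 characters left out ...]
, [-18, 21, 59]]
white 63 ((-75.07234191894531, 8.373954772949219), (36.023292541503906, 51.767696380615234), 88.69218444824219) [[-100.4, -9.7, 14.5], [-79.0, 5.2, 21.0], [-49.6, 26.2, 34.0]]
floor 276 5.209067475362588
stand 2740 [-428. -200.   10.] [-300.   -5.  168.] z>60 xmax -340.0699914510293
{'time': np.float64(0.5), 'joint_pos': array([60.5,  7.5, 85.3,  0. , 87.3, -4.9]), 'qd': array([ 0. , -0. , -0.1, -0. , -0.1, -0. ]), 'joint_efforts': array([  0. , -56.9, -50. ,  -0. ,   0. ,  -0. ]), 'tool_pos': array([249.4, 545.7, 196.3]), 'tcp_rot': array([-180. ,   -0. ,  155.4]), 'ft_force': array([ 0.1, -0.1,  0.6]), 'wrist_torque': array([ 0., -0., -0.]), 'finger_gap': np.float64(85.2)}
```

Both views agree once averaged. The caddy is centred at (586,37) with yaw −117.2°. The organizer is rotated about −1.7° from it, with its centre near local (1, 3), and the lid stands near local y ≈ 20 with its top at z ≈ 60. Next I move above the lid's +y side with the fingers shut.

```bash
python3 -m inch '[0.02,-0.0245,0,0,0,-4.72,255, 0.02,-0.0245,0,0,0,-4.72,255, 0.02,-0.0245,0,0,0,-4.72,255, 0.02,-0.0245,0,0,0,-4.72,255, 0.02,-0.0245,0,0,0,-4.72,255, 0.02,-0.0245,0,0,0,-4.72,255, 0.02,-0.0245,0,0,0,-4.72,255, 0.02,-0.0245,0,0,0,-4.72,255, 0.02,-0.0245,0,0,0,-4.72,255, 0.02,-0.0245,0,0,0,-4.72,255]' 40
python3 -m inch '[0.0205,-0.0245,0,0,0,-4.72,255, 0.0205,-0.0245,0,0,0,-4.72,255, 0.0205,-0.0245,0,0,0,-4.72,255, 0.0205,-0.0245,0,0,0,-4.72,255, 0.0205,-0.0245,0,0,0,-4.72,255, 0.0205,-0.0245,0,0,0,-4.72,255, 0.0205,-0.0245,0,0,0,-4.72,255, 0.0205,-0.0245,0,0,0,-4.72,255, 0.0205,-0.0245,0,0,0,-4.72,255, 0.0205,-0.0245,0,0,0,-4.72,255]'
python3 -m inch '[0,0,0,0,0,0,255,0,0,0,0,0,0,255]'
python3 - <<'E'
from h import *
s=r.sense();p=s["tool_pos"];print(p,s["tcp_rot"],loc(p).round(1),"go to",(wor([-48,52,52])-p).round(1))
o=np.radians(-119);print("per -1mm org y:",-np.array([-np.sin(o),np.cos(o)]))
E
```

```text
time: 1.5
tool_pos: [450.2, 299.6, 196.6]
tcp_rot: [180.0, -0.0, 108.0]
ft_force: [0.9, -0.0, -0.5]
finger_gap: 0.1
time: 2.5
tool_pos: [655.2, 54.6, 196.4]
tcp_rot: [180.0, -0.0, 60.8]
ft_force: [0.4, 1.0, 0.9]
finger_gap: -0.0
time: 2.7
tool_pos: [654.5, 55.2, 196.0]
tcp_rot: [-180.0, 0.0, 61.0]
ft_force: [-0.8, 0.7, -0.4]
finger_gap: -0.1
[654.46092569  55.20175483 195.99321997] [-1.79957300e+02  4.86112875e-03  6.10070066e+01] [-47.5  52.6 196. ] go to [  -0.3    0.7 -144. ]
per -1mm org y: [-0.87461971  0.48480962]
```

```bash
python3 -m inch '[0,0,-0.03,0,0,0,255, 0,0,-0.03,0,0,0,255, 0,0,-0.03,0,0,0,255, 0,0,-0.03,0,0,0,255, 0,0,-0.024,0,0,0,255, 0,0,0,0,0,0,255]'
python3 -m inch '[-0.007,0.0039,0,0,0,0,255, -0.007,0.0039,0,0,0,0,255, -0.007,0.0039,0,0,0,0,255, -0.007,0.0039,-0.002,0,0,0,255, -0.007,0.0039,-0.004,0,0,0,255, -0.0035,0.0019,-0.004,0,0,0,255,-0.0035,0.0019,-0.004,0,0,0,255, 0,0,0,0,0,0,255]'
python3 - <<'E'
from h import *
s=r.sense();print(loc(s["tool_pos"]).round(1))
a,_=snap("top","t1");b,_=snap("side","s1")
cr=lambda im,x,y,w,h,s:cv2.resize(im[y:y+h,x:x+w],None,fx=s,fy=s,interpolation=cv2.INTER_CUBIC)
cv2.imwrite("pics/c2.png",np.hstack([cr(a,190,110,110,100,3.6),cr(b,245,125,100,100,3.6)])[:,:,::-1])
E
```

```text
time: 3.3
tool_pos: [650.3, 57.0, 47.8]
tcp_rot: [-179.6, 0.2, 61.2]
ft_force: [-1.0, -0.4, 0.3]
finger_gap: 0.1
time: 4.1
tool_pos: [611.2, 79.2, 37.2]
tcp_rot: [-179.9, 0.1, 61.0]
ft_force: [0.2, 0.5, -0.2]
finger_gap: 0.0
[-49.1   3.2  37.2]
```

View pics/c2.png

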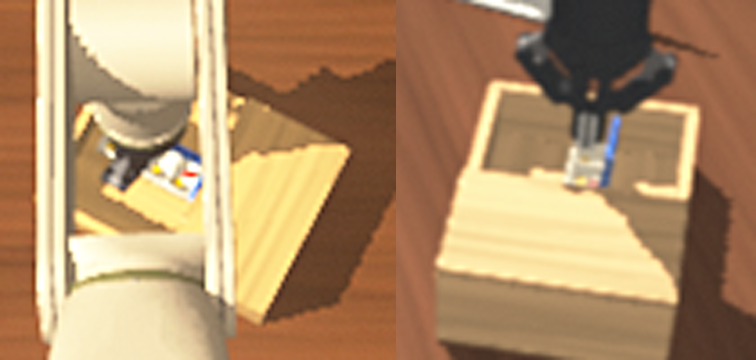

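View 4 seems to show the lid still standing, with the fingers on its −y side and no force felt. I'll check where the fingers and lid project before going on.

```bash
cat >> h.py <<'E'
def proj(n,P):
    c,f,R,p=cal(n); q=(np.atleast_2d(P)-p)@R; return np.c_[c["cx"]+f*q[:,0]/-q[:,2], c["cy"]-f*q[:,1]/-q[:,2]].round(1)
E
python3 - <<'E'
from h import *
s=r.sense();t=s["tool_pos"]
for n,g in(("top","t1"),("side","s1")):
    z=np.load(f"pics/{g}.npz");P=loc(pts(n,z["d"]))
    print(n,"tcp",proj(n,t),"tcp+40z",proj(n,t+[0,0,40]))
    hsv=cv2.cvtColor(z["im"],cv2.COLOR_RGB2HSV)
    m=(hsv[...,0]>100)&(hsv[...,0]<130)&(hsv[...,1]>110)&(hsv[...,2]>60)&(abs(P[...,0])<113)&(abs(P[...,1])<80)&(P[...,2]>15)
    q=P[m];print("blue",q[np.argsort(q[:,0])].round().astype(int).tolist())
    # dark gripper
    m=(z["im"].max(2)<110)&(abs(P[...,0])<113)&(abs(P[...,1])<75)&(P[...,2]>38)&(P[...,2]<110); q=P[m]
    print("grip",len(q),q[np.argsort(q[:,2])][::max(1,len(q)//25)].round().astype(int).tolist())
E
```

```text
top tcp [[231.2 152.1]] tcp+40z [[230.8 149.5]]
blue [[-25, 16, 58], [-22, 18, 61], [-17, 17, 57], [-15, 20, 50], [-14, 17, 48], [-10, 17, 54], [-6, 17, 63], [-5, 16, 55], [5, 3, 30], [6, -5, 32], [7, 0, 32]]
grip 2 [[-110, 3, 58], [-38, -14, 105]]
side tcp [[297.  172.1]] tcp+40z [[297.9 162.2]]
blue [[-95, 24, 58], [-87, 25, 61], [-84, 22, 59], [-82, 23, 57], [-80, 25, 63], [-77, 23, 57], [-68, 24, 62], [-64, 25, 57], [-63, 25, 62], [-62, 25, 56], [-60, 22, 60], [-56, 23, 60], [-53, 23, 59], [-47, 24, 61], [-44, 24, 59], [-27, 23, 59]]
grip 45 [[-43, 14, 79], [-40, 3, 79], [-44, -7, 82], [-43, -4, 83], [-42, 11, 83], [-39, 2, 84], [-41, 14, 84], [-41, 17, 85], [-36, 5, 87], [-42, 16, 87], [-42, -4, 88], [-40, 13, 89], [-40, -7, 89], [-43, -4, 91], [-42, -7, 91], [-42, 16, 91], [-41, 13, 92], [-36, 11, 92], [-43, 13, 94], [-42, 16, 95], [-45, -8, 96], [-38, 5, 96], [-41, -4, 96], [-44, -5, 97], [-39, -7, 98], [-41, 13, 99], [-44, -8, 101], [-37, 4, 102], [-39, 15, 102], [-43, 15, 102], [-43, 18, 102], [-40, 12, 103], [-39, 4, 104], [-40, -5, 105], [-43, 17, 106], [-43, 0, 107], [-41, -8, 107], [-39, 4, 107], [-52, 5, 107], [-56, 4, 108], [-43, 6, 108], [-46, 5, 109], [-41, 3, 109], [-38, 9, 109], [-45, 3, 110]]
```

Run:
```python
from h import *
z=np.load("pics/s1.npz");P=loc(pts("side",z["d"]))
for v in range(154,180,2): print(v,[(tuple(P[v,u].round().astype(int).tolist()),tuple(z["im"][v,u].tolist())) for u in(293,296,299,302,305)])
```

```text
154 [((-42, -11, 113), (91, 77, 61)), ((-39, -3, 117), (43, 43, 43)), ((-52, 5, 107), (42, 42, 42)), ((-38, 14, 121), (46, 47, 48)), ((-41, 22, 120), (44, 44, 46))]
156 [((-112, -17, 43), (142, 115, 83)), ((-38, -2, 111), (82, 81, 77)), ((-43, 6, 108), (66, 66, 62)), ((-37, 15, 115), (48, 48, 46)), ((-115, 20, 47), (134, 112, 91))]
158 [((-113, -16, 35), (137, 111, 81)), ((-36, -2, 105), (131, 127, 119)), ((-38, 7, 105), (131, 126, 119)), ((-43, 15, 102), (53, 48, 43)), ((-113, 20, 41), (134, 145, 202))]
160 [((-115, -16, 25), (109, 89, 68)), ((-38, -1, 96), (135, 129, 122)), ((-37, 7, 98), (138, 133, 124)), ((-42, 16, 95), (64, 56, 46)), ((-84, 22, 59), (114, 146, 216))]
162 [((-114, -15, 18), (117, 95, 71)), ((-37, -1, 89), (135, 130, 123)), ((-38, 8, 89), (134, 130, 122)), ((-42, 16, 87), (86, 71, 53)), ((-77, 23, 57), (107, 151, 238))]
164 [((-119, -15, 5), (170, 139, 102)), ((-39, 0, 80), (136, 132, 123)), ((-41, 8, 79), (131, 126, 118)), ((-39, 17, 82), (138, 121, 101)), ((-63, 25, 62), (89, 133, 222))]
166 [((-111, -14, 3), (223, 197, 163)), ((-99, -4, 17), (172, 164, 144)), (
[... 427 characters left out ...]
, (132, 120, 118))]
172 [((-65, -9, 21), (238, 230, 201)), ((-79, -1, 10), (186, 176, 153)), ((-74, 9, 16), (189, 179, 155)), ((-75, 18, 17), (144, 144, 149)), ((-82, 26, 12), (153, 133, 112))]
174 [((-65, -8, 13), (232, 224, 194)), ((-67, 1, 13), (237, 207, 122)), ((-75, 9, 8), (228, 201, 176)), ((-21, 21, 60), (106, 119, 145)), ((-82, 27, 4), (172, 143, 108))]
176 [((11, -2, 79), (166, 143, 116)), ((13, 7, 82), (224, 188, 123)), ((-47, 12, 26), (232, 164, 142)), ((-13, 22, 61), (94, 97, 127)), ((-72, 28, 5), (174, 142, 103))]
178 [((22, -1, 81), (245, 202, 140)), ((20, 8, 81), (227, 179, 125)), ((15, 16, 78), (241, 200, 138)), ((17, 24, 81), (158, 126, 90)), ((15, 32, 81), (153, 123, 89))]
```

Run:
```python
from h import *
print(loc(r.sense()["tool_pos"]),r.sense()["joint_pos"])
im,d=snap("side","s2");P=loc(pts("side",d))
print(loc(r.sense()["tool_pos"]),r.sense()["time"])
for v in range(120,170,3): print(v,[tuple(P[v,u].round().astype(int).tolist()) for u in(278,285,292,296,299,302,306,312,318)])
x0,y0=235,60
cv2.imwrite("pics/c3.png",cv2.resize(im[y0:y0+140,x0:x0+140],None,fx=4,fy=4,interpolation=cv2.INTER_CUBIC)[:,:,::-1])
```

```text
[-49.2907985    4.25740218  38.08799772] [ 2.58674082e+00  1.72731124e+01  9.10855124e+01 -3.22935185e-03
  7.16662999e+01  3.15584496e+01]
[-49.39414831   4.54862616  38.35945672] 4.25
120 [(-331, -97, 8), (-304, -70, 31), (-23, -20, 245), (-22, -9, 247), (-22, -2, 248), (-15, 6, 254), (-7, 17, 262), (-33, 31, 245), (-371, 40, -1)]
123 [(-316, -95, 6), (-323, -71, 4), (-23, -19, 235), (-14, -8, 243), (-11, 0, 247), (-17, 7, 244), (-17, 17, 245), (-26, 32, 240), (-354, 41, -2)]
126 [(-300, -92, 6), (-307, -69, 4), (-19, -18, 228), (-17, -8, 232), (-13, 0, 236), (-12, 8, 238), (-11, 18, 240), (-23, 33, 233), (-335, 43, 0)]
129 [(-290, -91, 0), (-287, -66, 6), (-20, -18, 218), (-15, -7, 224), (-14, 1, 225), (-13, 9, 228), (-13, 19, 229), (-25, 34, 222), (-326, 45, -6)]
132 [(-278, -88, -3), (-284, -65, -4), (-17, -17, 210), (-13, -6, 215), (-10, 2, 219), (-13, 9, 218), (-19, 19, 215), (-25, 35, 213), (-300, 46, 1)]
135 [(-261, -86, -2), (-42, -38, 177), (-40, -18, 182), (-14, -5, 205), (-12, 2, 207), (-9, 10, 211), (-13, 21, 209), (-42, 35, 189), (-287, 48, -2)]
138 [(-246, -83, -3), (
[... 904 characters left out ...]
, -42, 35), (-112, -20, 43), (-39, -2, 110), (-41, 6, 110), (-34, 15, 117), (-118, 23, 46), (-120, 41, 47), (-115, 58, 54)]
159 [(-120, -63, 16), (-114, -41, 25), (-118, -19, 25), (-40, -2, 98), (-36, 7, 102), (-39, 15, 101), (-88, 25, 60), (-119, 42, 36), (-113, 60, 44)]
162 [(-116, -62, 7), (-114, -40, 13), (-116, -18, 15), (-37, -1, 89), (-37, 8, 90), (-41, 16, 88), (-82, 26, 54), (-115, 43, 27), (-116, 61, 29)]
165 [(-107, -61, 3), (-106, -39, 7), (-111, -17, 7), (-37, 0, 77), (-36, 9, 80), (-98, 14, 25), (-88, 27, 36), (-119, 44, 11), (-115, 62, 18)]
168 [(-93, -58, 3), (-98, -37, 2), (-98, -15, 6), (-99, -3, 8), (-95, 6, 13), (-100, 15, 10), (-110, 27, 3), (-110, 45, 7), (-113, 64, 7)]
```

View pics/c3.png

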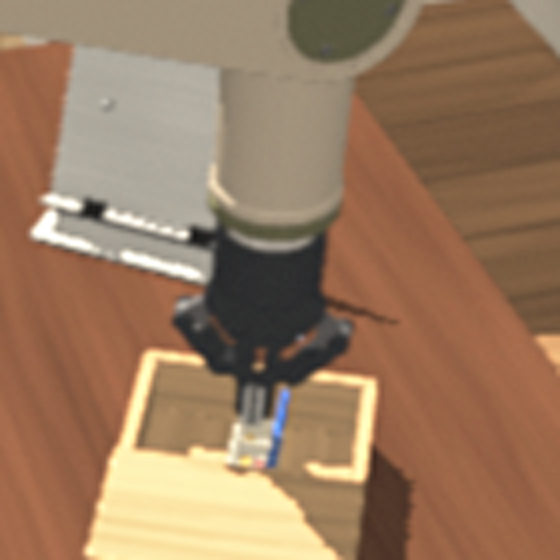

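View 5 shows the whole gripper about 35 mm higher than its reported z. The visible fingertip edge is at (297,166), z ≈ 73, against a reported 38, while x and y agree. So the fingers passed above the lid and nothing was touched. I'll use the visual height from here: back off to +y, sink, and check it again.

```bash
python3 -m inch '[0.014,-0.0078,0.004,0,0,0,255, 0.014,-0.0078,0,0,0,0,255, 0.014,-0.0078,0,0,0,0,255, 0,0,-0.012,0,0,0,255, 0,0,-0.012,0,0,0,255, 0,0,0,0,0,0,255, 0,0,0,0,0,0,255]'
cat > tip.py <<'E'
from h import *
import sys
s=r.sense();t=s["tool_pos"];print("tcp loc",loc(t).round(1),"F",np.round(s["ft_force"],1),"gap",s["finger_gap"],s["time"])
im,d=snap("side",sys.argv[1]);P=loc(pts("side",d));x,y,z=loc(t)
m=(abs(P[...,0]-x-6)<11)&(abs(P[...,1]-y-2)<13)&(P[...,2]>z-15)&(P[...,2]<z+70)&(cv2.cvtColor(im,cv2.COLOR_RGB2HSV)[...,1]<70)
if m.any(): q=P[m];print("lowest finger z",np.sort(q[:,2])[:8].round(),"y",np.percentile(q[:,1],[3,97]).round(),"rows",np.argwhere(m)[:,0].max())
hsv=cv2.cvtColor(im,cv2.COLOR_RGB2HSV)
m=(hsv[...,0]>100)&(hsv[...,0]<130)&(hsv[...,1]>110)&(hsv[...,2]>60)&(abs(P[...,0])<113)&(abs(P[...,1])<80)&(P[...,2]>15)
q=P[m];print("blue",len(q),q[np.argsort(q[:,0])].round().astype(int).tolist()[::2])
E
python3 tip.py s3
```

```text
time: 4.95
tool_pos: [652.8, 56.0, 16.9]
tcp_rot: [-179.9, 0.1, 61.1]
ft_force: [0.1, 0.2, -0.3]
finger_gap: 0.2
tcp loc [-47.4  50.7  16.9] F [ 0.1  0.2 -0.3] gap 0.18958302905454644 4.95
lowest finger z [54. 55. 56. 57. 57. 58. 59. 59.] y [41. 61.] rows 173
blue 21 [[-74, 23, 60], [-67, 24, 58], [-60, 25, 57], [-56, 23, 60], [-50, 23, 57], [-43, 21, 60], [-37, 22, 62], [-29, 23, 61], [-27, 23, 59], [-21, 24, 61], [-16, 21, 62]]
```

```bash
python3 -m inch '[-0.0057,0.0032,0,0,0,0,255,-0.0057,0.0032,0,0,0,0,255,-0.0057,0.0032,0,0,0,0,255,-0.0057,0.0032,0,0,0,0,255,-0.0057,0.0032,-0.001,0,0,0,255,-0.0035,0.002,-0.003,0,0,0,255, -0.0035,0.002,-0.004,0,0,0,255,0,0,0,0,0,0,255]'
python3 tip.py s4
```

```text
time: 5.8
tool_pos: [617.8, 75.9, 9.3]
tcp_rot: [-179.9, 0.0, 61.1]
ft_force: [-0.4, 1.3, -0.0]
finger_gap: -0.2
tcp loc [-49.1  10.5   9.3] F [-0.4  1.3 -0. ] gap -0.16606350262774408 5.8
lowest finger z [28. 34. 34. 40. 45. 46. 48. 48.] y [ 0. 24.] rows 176
blue 23 [[-60, 21, 32], [-50, 20, 33], [-49, 17, 33], [-43, 17, 35], [-42, 8, 38], [-41, 11, 40], [-40, 23, 75], [-39, 2, 44], [-37, 6, 42], [-35, 0, 47], [-34, -3, 43], [-31, 0, 47]]
```

The lid is now over to about 43°. I'll keep sweeping and sinking, then press.

```bash
python3 -m inch '[-0.004,0.0023,-0.004,0,0,0,255,-0.004,0.0023,-0.004,0,0,0,255,-0.0025,0.0013,-0.003,0,0,0,255,0,0,-0.001,0,0,0,255,0,0,0,0,0,0,255,0,0,0,0,0,0,255]'
python3 -m inch '[0,0,-0.001,0,0,0,255,0,0,-0.001,0,0,0,255,0,0,0,0,0,0,255]'
python3 tip.py s5
```

```text
time: 6.45
tool_pos: [608.6, 81.5, -1.5]
tcp_rot: [180.0, -0.0, 61.0]
ft_force: [0.3, 0.3, -0.8]
finger_gap: -0.0
time: 6.75
tool_pos: [608.4, 81.5, -3.7]
tcp_rot: [-180.0, 0.0, 61.0]
ft_force: [-0.7, -0.3, -0.5]
finger_gap: 0.1
tcp loc [-49.8  -0.4  -3.7] F [-0.7 -0.3 -0.5] gap 0.0850837535144561 6.75
lowest finger z [24. 26. 29. 33. 34. 37. 37. 37.] y [-11.  10.] rows 176
blue 41 [[-89, 21, 26], [-83, 16, 30], [-81, 22, 29], [-79, 13, 29], [-72, 17, 28], [-70, 15, 26], [-67, 21, 29], [-66, 18, 26], [-63, 21, 29], [-56, 19, 27], [-56, 22, 32], [-54, 14, 56], [-49, 11, 28], [-47, 17, 31], [-44, 10, 45], [-43, 13, 46], [-42, 13, 51], [-42, 11, 43], [-40, 14, 45], [-39, 18, 75], [-34, 12, 74]]
```

```bash
for i in 1 2 3; do python3 -m inch '[0,0,-0.0015,0,0,0,255,0,0,0,0,0,0,255]' | egrep 'tool_pos|force'; done
```

```text
tool_pos: [608.7, 81.5, -4.8]
ft_force: [-0.0, -0.6, 1.7]
tool_pos: [608.8, 81.5, -5.1]
ft_force: [-6.4, -1.2, 13.1]
tool_pos: [608.9, 81.5, -5.2]
ft_force: [-12.6, -1.8, 23.2]
```

Contact came at reported z ≈ −5, where the real lid top is at 30, so the offset is 35.0 mm. It held 23 N of press. Now lift, open and check the lid.

```bash
python3 -m inch '[0,0,0.003,0,0,0,255,0,0,0.03,0,0,0,100,0,0,0.04,0,0,0,0,0,0,0.03,0,0,0,0,0,0,0,0,0,0,0,0,0,0,0,0,0,0,0,0,0,0,0,0,0]'
python3 - <<'E'
from h import *
print(loc(r.sense()["tool_pos"]).round(1),r.sense()["finger_gap"])
fr=[r.snapshot("side") for _ in range(3)];im=np.mean([f[0] for f in fr],0).astype(np.uint8);d=np.median([f[1] for f in fr],0)
P=loc(pts("side",d))+[2.2,-1.9,1.2]   # caddy-based correction
hsv=cv2.cvtColor(im,cv2.COLOR_RGB2HSV)
ins=(abs(P[...,0])<113)&(abs(P[...,1])<75)
m=(hsv[...,0]>100)&(hsv[...,0]<130)&(hsv[...,1]>90)&(hsv[...,2]>60)&ins&(P[...,2]>15)&(P[...,2]<45)
q=P[m];print(len(q),q[np.argsort(q[:,0])].round().astype(int).tolist()[::2],cv2.minAreaRect(q[:,:2].astype(np.float32)))
print("z vs y",np.polyfit(q[:,1],q[:,2],1),np.median(q[:,2]))
im2,_=snap("top","t6")
cr=lambda im,x,y,w,h,s:cv2.resize(im[y:y+h,x:x+w],None,fx=s,fy=s,interpolation=cv2.INTER_CUBIC)
cv2.imwrite("pics/c4.png",np.hstack([cr(im2,190,110,100,90,4),cr(im,255,125,90,90,4)])[:,:,::-1])
E
```

```text
time: 8.1
tool_pos: [607.3, 81.4, 93.2]
tcp_rot: [-179.9, 0.1, 61.0]
ft_force: [0.6, 0.1, -0.7]
finger_gap: 84.4
[-49.3  -1.3  93.2] 84.35314524373965
119 [[-95, 6, 30], [-94, 16, 28], [-93, 0, 30], [-93, -6, 29], [-91, 13, 30], [-90, -5, 28], [-89, 4, 30], [-88, 1, 30], [-88, -2, 30], [-87, 13, 30], [-86, -2, 28], [-85, 17, 28], [-83, 20, 30], [-82, -1, 27], [-81, -5, 32], [-81, -8, 32], [-80, 2, 30], [-80, 5, 31], [-79, 17, 29], [-78, -10, 30], [-77, 5, 29], [-75, 2, 30], [-74, 0, 31], [-73, -6, 31], [-72, 0, 29], [-71, 6, 31], [-70, -6, 29], [-69, -9, 30], [-69, 3, 28], [-68, -3, 32], [-67, 12, 31], [-67, 16, 28], [-65, 19, 30], [-65, -5, 30], [-64, 4, 28], [-63, 10, 30], [-62, 16, 29], [-61, -5, 30], [-60, 8, 29], [-59, 5, 29], [-58, -1, 29], [-57, -10, 32], [-57, 20, 30], [-56, -4, 30], [-55, -10, 30], [-55, 14, 30], [-53, 2, 30], [-53, -1, 29], [-53, 14, 29], [-51, -6, 30], [-51, 12, 30], [-48, -3, 30], [-47, -9, 29], [-46, -6, 31], [-45, 3, 29], [-45, -2, 29], [-44, 18, 29], [-42, -5, 31], [-42, 13, 30], [-41, -8, 32]] ((-67.68437194824219, 4.821804046630859), (30.319454193115234, 54.50056076049805), 89.33546447753906)
z vs y [-1.15547181e-02  2.99580347e+01] 30.010284924526513
```

View pics/c4.png

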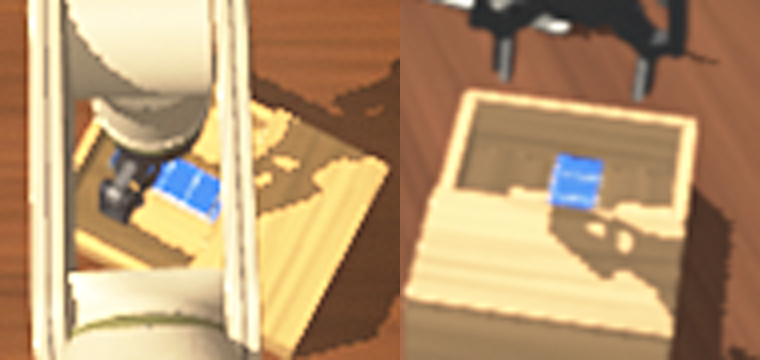

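View 6 shows the lid flat and shut at side pixel (297,170). Depth puts it at z = 30.0 with slope −0.01 rad, and spans y ≈ −10 to 20. Now down to grip at local x ≈ −44, y ≈ 4.

```bash
python3 -m inch '[0.0022,-0.0067,-0.02,0,0,0,0,0,0,-0.03,0,0,0,0,0,0,-0.03,0,0,0,0,0,0,-0.02,0,0,0,0,0,0,-0.01,0,0,0,0,0,0,-0.006,0,0,0,0,0,0,0,0,0,0,0,0,0,0,0,0,0,0]'
python3 tip.py s7 | head -2
```

```text
time: 9.1
tool_pos: [611.7, 74.9, -19.9]
tcp_rot: [179.9, -0.1, 61.0]
ft_force: [-0.6, -0.6, -0.6]
finger_gap: 85.2
tcp loc [-45.4   5.5 -19.9] F [-0.6 -0.6 -0.6] gap 85.21637655804095 9.1
lowest finger z [30.] y [9. 9.] rows 176
```

```bash
python3 -m inch '[0.0005,-0.0015,-0.0055,0,0,0,0,0,0,0,0,0,0,0,0,0,0,0,0,0,120]' 60
python3 -m inch '[0,0,0,0,0,0,170,0,0,0,0,0,0,220,0,0,0,0,0,0,255,0,0,0,0,0,0,255,0,0,0,0,0,0,255,0,0,0,0,0,0,255]'
```

```text
time: 9.45
tool_pos: [611.1, 73.2, -26.6]
tcp_rot: [-180.0, 0.0, 61.0]
ft_force: [0.2, 0.0, -0.2]
finger_gap: 72.9
time: 10.05
tool_pos: [611.6, 73.3, -26.2]
tcp_rot: [180.0, -0.0, 61.0]
ft_force: [0.0, -0.6, 3.6]
finger_gap: 34.4
```

Gripped, with the gap at 34.4. Now a small lift, then tilt the front end up 10° in steps about the back end.

```bash
python3 -m inch '[0,0,0.004,0,0,0,255,0.0003,0.0005,0.006,1.75,-0.97,0,255,0.0003,0.0005,0.006,1.75,-0.97,0,255,0.0003,0.0005,0.006,1.75,-0.97,0,255,0.0003,0.0005,0.006,1.75,-0.97,0,255,0.0003,0.0005,0.006,1.75,-0.97,0,255,0,0,0,0,0,0,255,0,0,0,0,0,0,255]'
cat > org.py <<'E'
from h import *
import sys
s=r.sense();t=s["tool_pos"];R=Ro.from_euler("xyz",s["tcp_rot"],degrees=True).as_matrix()
up=-(R[:,2]@B.T); print("tcp loc",loc(t).round(1),"tool up loc",up.round(3),"tilt",np.degrees(np.arctan2(up[0],up[2])).round(1),"F",np.round(s["ft_force"],1),"gap",round(float(s["finger_gap"]),1),s["time"])
a=loc(t); print("real tip if z-offset",(a+[0,0,35]).round(1),"if tool-length",(a+35*up).round(1))
for n,off in(("side",[2.2,-1.9,1.2]),("top",[-1.3,1.7,.5])):
    im,d=snap(n,sys.argv[1]+n[0]);P=loc(pts(n,d))+off;hsv=cv2.cvtColor(im,cv2.COLOR_RGB2HSV)
    m=(hsv[...,0]>100)&(hsv[...,0]<130)&(hsv[...,1]>90)&(hsv[...,2]>60)&(P[...,0]>-330)&(P[...,0]<113)&(abs(P[...,1])<75)&(P[...,2]>15)&(P[...,2]<330)
    k,l,st,_=cv2.connectedComponentsWithStats(m.astype(np.uint8),connectivity=8)
    q=P[m]
    if len(q)<5: print(n,"few blue");continue
    c=np.median(q,0); A=np.c_[q[:,0],q[:,1],np.ones(len(q))]; w=np.ones(len(q),bool)
    for _ in range(4):
        k=np.linalg.lstsq(A[w],q[w,2],rcond=None)[0]; e=q[:,2]-A@k; w=abs(e)<max(4,2*np.median(abs(e)))
    q=q[w]; print(n,len(q),"plane",k.round(3),"tilt",np.degrees(np.arctan(-k[0])).round(1),"x",np.percentile(q[:,0],[1,99]).round(1),"front z",(k[0]*np.percentile(q[:,0],1)+k[1]*c[1]+k[2]).round(1),"y",np.percentile(q[:,1],[2,50,98]).round(1))
E
python3 org.py a1
```

```text
time: 10.85
tool_pos: [612.2, 75.5, 7.1]
tcp_rot: [-180.0, -9.9, 61.0]
ft_force: [0.0, 0.8, -0.8]
finger_gap: 34.7
tcp loc [-46.2   5.7   7.1] tool up loc [ 0.173 -0.005  0.985] tilt 9.9 F [ 0.   0.8 -0.8] gap 34.7 10.85
real tip if z-offset [-46.2   5.7  42.1] if tool-length [-40.2   5.6  41.6]
side 138 plane [-1.5300e-01 -3.5000e-02  5.7934e+01] tilt 8.7 x [-63.1 -12.8] front z 67.5 y [-11.4   3.8  19. ]
top 31 plane [-1.8400e-01  4.7000e-02  5.5751e+01] tilt 10.4 x [-88.2   1.1] front z 71.9 y [-10.2  -1.4  18.2]
```

```bash
python3 -m inch '[0.0002,0.0003,0.0045,1.66,-0.92,0,255,0.0002,0.0003,0.0045,1.66,-0.92,0,255,0.0002,0.0003,0.0045,1.66,-0.92,0,255,0.0002,0.0003,0.0045,1.66,-0.92,0,255,0.0002,0.0003,0.0045,1.66,-0.92,0,255,0,0,0,0,0,0,255,0,0,0,0,0,0,255]'
python3 org.py a2
```

```text
time: 11.65
tool_pos: [613.4, 77.3, 29.5]
tcp_rot: [-180.0, -19.4, 61.0]
ft_force: [0.3, 0.7, -1.7]
finger_gap: 34.6
tcp loc [-48.4   5.9  29.5] tool up loc [ 0.332 -0.01   0.943] tilt 19.4 F [ 0.3  0.7 -1.7] gap 34.6 11.65
real tip if z-offset [-48.4   5.9  64.5] if tool-length [-36.7   5.6  62.5]
side 154 plane [-3.1100e-01  1.2000e-02  7.3972e+01] tilt 17.3 x [-45.9   3.7] front z 88.3 y [-11.7   2.9  19.2]
top 94 plane [-3.1300e-01  2.9000e-02  7.5569e+01] tilt 17.4 x [-79.6 -37.3] front z 100.6 y [-8.6  5.8 20.2]
```

The lid's front edge matches the tool-length model: x −79.6 seen against −79.2 expected, z 100.6 against 99.7. The top surface at the cover edge is about 70 and the cover's underside is 74, so I'll drop 3 mm and then draw out along the axis.

```bash
python3 -m inch '[0,0,-0.0025,0,0,0,255,0.0036,0.0071,0.0022,0,0,0,255,0.0036,0.0071,0.0022,0,0,0,255,0.0036,0.0071,0.0022,0,0,0,255,0.0036,0.0071,0.0022,0,0,0,255,0.0036,0.0071,0.0022,0,0,0,255,0.0036,0.0071,0.0022,0,0,0,255,0,0,0,0,0,0,255]'
python3 org.py a3
```

```text
time: 12.55
tool_pos: [636.0, 121.0, 41.3]
tcp_rot: [179.9, -19.5, 61.1]
ft_force: [0.6, 0.5, -0.6]
finger_gap: 34.4
tcp loc [-97.6   6.   41.3] tool up loc [ 0.334 -0.011  0.942] tilt 19.5 F [ 0.6  0.5 -0.6] gap 34.4 12.55
real tip if z-offset [-97.6   6.   76.3] if tool-length [-85.9   5.7  74.3]
side 257 plane [-3.4300e-01  1.5000e-02  6.8037e+01] tilt 18.9 x [-94.2  -1.7] front z 100.4 y [-11.7   3.1  18.3]
top 115 plane [-3.5500e-01 -6.0000e-03  6.7653e+01] tilt 19.6 x [-127.4    7.1] front z 112.9 y [-9.4  3.1 21. ]
```

```bash
python3 -m inch '[0.0036,0.0071,0.0024,0,0,0,255,0.0036,0.0071,0.0024,0,0,0,255,0.0036,0.0071,0.0024,0,0,0,255,0.0036,0.0071,0.0024,0,0,0,255,0.0036,0.0071,0.0024,0,0,0,255,0.0036,0.0071,0.0024,0,0,0,255,0.0036,0.0071,0.0024,0,0,0,255,0.0036,0.0071,0.0024,0,0,0,255,0.0036,0.0071,0.0024,0,0,0,255,0,0,0,0,0,0,255]'
python3 org.py a4
```

```text
time: 13.65
tool_pos: [668.3, 184.9, 62.9]
tcp_rot: [179.9, -19.5, 61.1]
ft_force: [-0.3, -0.3, -1.9]
finger_gap: 34.6
tcp loc [-169.2    5.6   62.9] tool up loc [ 0.334 -0.011  0.942] tilt 19.5 F [-0.3 -0.3 -1.9] gap 34.6 13.65
real tip if z-offset [-169.2    5.6   97.9] if tool-length [-157.5    5.2   95.9]
side 441 plane [-3.5400e-01  8.0000e-03  6.3313e+01] tilt 19.5 x [-171.2  -15.2] front z 124.0 y [-13.5   1.8  17.2]
top 229 plane [-0.359 -0.116 63.582] tilt 19.8 x [-198.4  -18.6] front z 134.7 y [-11.8   1.9  19.5]
```

Clear of the cover: the back edge is at x ≈ −17, against the cover edge at 13. Now lift straight up, then level.

```bash
python3 -m inch '[0,0,0.01,0,0,0,255,0,0,0.02,0,0,0,255,0,0,0.02,0,0,0,255,0,0,0.02,0,0,0,255,0,0,0.02,0,0,0,255,0,0,0.01,0,0,0,255,0,0,0,0,0,0,255]'
python3 -m inch '[0,0,0,-2.84,1.576,0,255,0,0,0,-2.84,1.576,0,255,0,0,0,-2.84,1.576,0,255,0,0,0,-2.84,1.576,0,255,0,0,0,-2.84,1.576,0,255,0,0,0,-2.84,1.576,0,255,0,0,0,0,0,0,255,0,0,0,0,0,0,255,0,0,0,0,0,0,255]'
python3 org.py a5
python3 - <<'E'
import cv2,numpy as np
a=cv2.imread("pics/a5s.png");b=cv2.imread("pics/a5t.png")
cv2.imwrite("pics/c5.png",np.hstack([cv2.resize(a[20:340,130:450],(400,400)),cv2.resize(b[60:240,120:300],(400,400))]))
E
```

```text
time: 14.45
tool_pos: [669.0, 183.5, 165.0]
tcp_rot: [179.8, -19.6, 61.1]
ft_force: [-0.2, -0.0, -1.7]
finger_gap: 34.4
time: 15.35
tool_pos: [667.3, 183.3, 161.4]
tcp_rot: [-179.9, -0.0, 61.0]
ft_force: [-0.1, -0.2, -1.1]
finger_gap: 34.8
tcp loc [-167.3    5.4  161.4] tool up loc [0.001 0.001 1.   ] tilt 0.0 F [-0.1 -0.2 -1.1] gap 34.8 15.35
real tip if z-offset [-167.3    5.4  196.4] if tool-length [-167.3    5.4  196.4]
side 448 plane [-1.00000e-03 -1.00000e-02  2.17176e+02] tilt 0.1 x [-216.1  -23.5] front z 217.4 y [-13.4   2.3  18.2]
top 237 plane [ 1.00000e-03 -4.20000e-02  2.17763e+02] tilt -0.1 x [-215.3  -25.9] front z 217.5 y [-12.2   2.8  18.3]
```

View pics/c5.png

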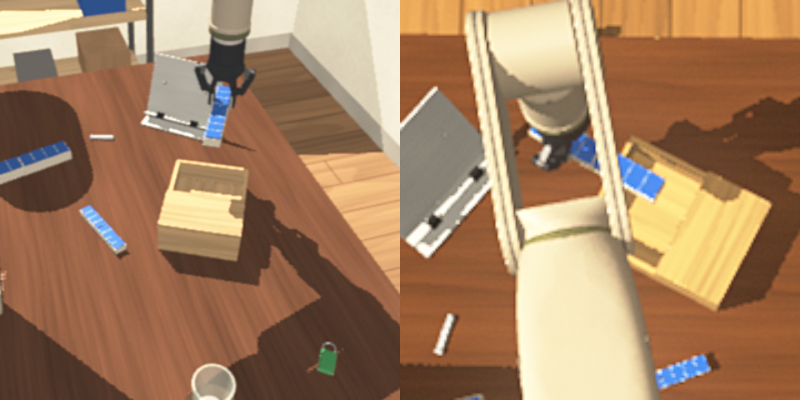

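View 7 shows the organizer held at side pixel (217,110) of the crop, level with the lid shut and clear of everything. The stand, clip, keychain and tumbler are where they were. Handing in.

```bash
python3 -c "
from bench import r
s=r.sense();print(s['time'],s['finger_gap'],s['ft_force'].round(1));print(r.hand_in())"
```

```text
15.45 34.68243926547842 [-0.   0.4 -0.5]
the job is handed in; nothing more can be done
None
```

I swept the organizer's lid over and pressed it shut with 23 N. I then gripped it at 60 N, tilted the front end up about 19.5°, drew it out through the caddy's opening, lifted it and levelled it. The job was handed in at 15.45 s of the 53 s.

**Last checks**
- **Level:** both cameras put the lid top flat at z ≈ 217 mm with 0.1° tilt along its length. Across its width, the side view gave 0.6° and the top view 2.4°.
- **Height:** the underside is at about 193 mm, roughly 110 mm above the caddy's top.
- **Lid:** it read flat just after pressing (about 0.01 rad). I did not measure the lid angle separately after the lift, but the held top face was one plane.
- **Grip and contact:** the gripper was still holding at a 34.7 mm gap, a little under the nominal 36 mm. The wrist force was close to the organizer's weight alone, so nothing else was being touched.
- **Bystanders:** the tumbler, stand, keychain and hair clip looked undisturbed in the last picture. I judged that by eye, not by measurement.

**What disagreed**
- **Fingertip height:** the real fingertips sat 35 mm behind the reported tool point. My first sweep therefore passed above the lid without touching it. I corrected for this by camera, and contact and the tilted poses later confirmed it.
- **Tilt reading:** partway through the tilt, the cameras read 17.4° while the tool reported 19.4°. They agreed again to within about 0.5° once the organizer was out.

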